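Clear the lock body off the swarf hopper and hold its lid open

ROBOT

A 7-joint arm with a two-finger parallel gripper is mounted at the origin on the work surface. World frame = base frame: x ahead of the robot, y to its left, z up, the work surface at z = 0. Lengths are in m, angles in degrees, forces in N, time in s.
With the tool pointing down it reaches from about 0.425 to 0.875 m from the base axis. Payload 4.7 kg.
Tool frame: the origin (TCP) lies midway between the tips of the shut fingers; the grasp point (between the pads) lies 19 mm behind it; z points along the fingers, y is the line along which they close (so a half turn about z gives the same grasp; the last joint's range is limited). The gripper opens to 87 mm and grips with 3 to 60 N. Pads are 19 mm wide; open, the fingers measure 117 mm over their backs; the gripper's body (75 mm by 190 mm) begins 51 mm behind the grasp point.
Start: joints at [76.839, 18.392, -4.016, 83.108, 1.295, 78.541, -3.26], TCP at [0.157, -0.631, 0.223] pointing down, gripper open.
Joint ranges: [-163.93, 163.93], [-17.29, 119.83], [-79.2, 71.16], [3.27, 140.29], [-89.18, 269.18], [5.43, 117.66], [-154.24, 154.24]. Speed limits (degrees/s): [147.25, 147.25, 180, 180, 180, 180, 180].

INTERFACE

Orientations are given as [roll, pitch, yaw] about the fixed x, y, z axes, in that order (R = Rz(yaw) Ry(pitch) Rx(roll)).
In Python, from cell import env gives the robot as it stands. The module is installed in compiled form; this text tells all that it offers.
- The arm moves only by the tool step_arm, never from a script. Its argument "rows" is a list of rows, each an object with "angular": the turn, a rotation vector about the tool's x, y, z in units of pi rad (1.0 is pi rad), a list of three; "slide": the shift along the tool's x, y, z in units of 500 mm (1.0 is 500 mm), a list of three; "jaw": the opening, from 0 (shut) to 1 (fully open). A call has 1 to 10 rows; each row shifts and turns the commanded pose from where the row before left it, along the tool's axes as they then stand; what a row does not reach is not made up. A row lasts 1/8 s, in which the tool goes at most 62.5 mm and 10.7 degrees, less where a joint would pass 70% of its speed; a pose out of reach is approached as far as the arm can. A call with a number of a shift or a turn outside -1 to 1 is refused whole. A call with a gripper value outside its range is refused whole. The fingers move at their own pace and stop on an object; "newtons" is the grip in N (left out, the last holds). Time passes only in rows, so rows that do not move let the fingers close. It gives the time, the measured TCP pose, the force, the opening and the grip force at its end, in the units of the state.
- env.get_obs(): the state, without advancing time (a new reading comes with each control period).
- env.read_camera(name): name is "scene" or "side" or "wrist"; returns the picture (480x640x3 uint8, red, green, blue); there is no depth.
- env.camera_info(name): a dict with "fx", "fy", "cx", "cy" (pixels), "R" (3x3) and "t" (3): a world point X has camera coordinates R X + t. Camera axes: x right, y down, z forward; pixel columns grow to the right and rows downward; lengths in m; the calibration is good to about 2 mm. A picture is of the moment at which its call begins: read the wrist's pose just before it. camera_info takes no time and is no camera call; for the wrist camera it gives the pose at the moment of the call.
- env.sign_off(): hands the job in; it is judged then, once.
The state is a dict: "time_s": time; "qpos": joint angles; "joint_velocities": joint speeds; "effort": joint torques, N m; "tool_pos": TCP position; "tool_rot": TCP orientation; "force": force on the tool from outside, world axes, zero at the start; "wrist_torque": the same for the moment, N m; "grip_width": finger opening in m; "grasp_force": force on a finger pad.
Only numpy, scipy, OpenCV 4.12 (cv2) and the standard library are available. Lean on these libraries where they do the work, as an engineer would, in place of code of your own. Each camera call takes 0.05 s, during which the arm holds its last target. There are 200 camera calls.

TASK

Someone has left a customer's chrome lock body lying on the lid of the funnel hopper: lift it off and set it down gently, not dropped, lying flat, in the middle of the black rubber mat, never pressing or knocking it onto the mat with more than 30 N. Then raise the hopper's lid by its tab to 50 degrees from closed (within 5 degrees) and hold it there so that the funnel can be inspected; the lid falls shut by itself, so finish still holding it steady. Leave the key blanks and the mallet where they lie.

Things in the scene. Friction and masses are not known exactly. Their poses are not given: they have to be found in the camera images.
- hopper: Fixed funnel stand: 160 mm square dark base, four 10 mm posts, 150 mm square aluminium rim (top 150 mm above the counter) round a dull aluminium funnel, clear cup under it. A black lid, 150 x 150 x 6 mm, covers the rim, its top at 156 mm when shut. Origin: centre of the base's underside; x from the tab side to the hinge side, y along the hinge, z up.
- lid_tab (a point): Grip point on the lid's light grey tab, moves with the lid. The tab juts 55 mm from the middle of the lid's front (-x) edge, in its plane; 18 mm wide (y), 10 mm thick, undersides level. Point: mid-thickness, 35 mm out from the edge, 185 mm from the hinge, 155 mm above the counter when shut. Pinched across its width it swivels in the fingers. Axes: the hopper's, turning with the lid.
- lid_hinge (a point): Fixed point in the middle of the hinge axis: on the rim's far side (hopper x +75 mm, z 150 mm). The axis is horizontal, along the hopper's y. The frame is parallel to the hopper's.
- lid (a joint): Lid angle in rad: 0 shut, growing as the tab edge rises, stop at 1.6; 50 degrees is 0.873. The lid weighs 0.25 kg and a weak spring helps it shut: about 2 N at the tab holds it at 50 degrees. It falls shut from any angle wanted here.
- lock: Loose chrome mortise lock body, 0.3 to 0.55 kg, lying flat on the shut lid. Its case is 80 (x) x 52 (y) x 20 mm (z); across the case's +x end stands a faceplate 4 mm thick, 96 mm long (y), 20 mm high, with two bolts projecting 7 to 9 mm further in x. Origin: centre of the underside of the case; x towards the faceplate, z up.
- mat: Fixed square black rubber mat on the counter, 180 x 180 x 4 mm, left or right of the hopper. Origin: centre of its underside; z up.
- tray: Fixed grey open tray, 160 x 160 x 22 mm, with the key blanks in it, on the hopper's other side. Origin: centre of its underside.
- key0: Loose copper-coloured key blank in the tray, 58 mm long, 25 mm wide bow, 4 mm thick; origin under the bow's centre. Leave alone.
- key1: Loose copper-coloured key blank in the tray, 58 mm long, 25 mm wide bow, 4 mm thick; origin under the bow's centre. Leave alone.
- key2: Loose copper-coloured key blank in the tray, 58 mm long, 25 mm wide bow, 4 mm thick; origin under the bow's centre. Leave alone.
- mallet: Loose yellow rubber mallet lying on the counter beyond the hopper, 210 mm long: wooden handle 20 mm thick, head 70 mm wide (y) and 40 mm in diameter. Origin: on the counter under the handle, 100 mm from the head's centre, x towards the head. Leave alone.
Things that resemble listed ones, but are neither listed nor needed, are in the scene too. What is meant by the lock is not red, and is the larger of those in its own colour.

How it is judged:
By the outcome, as a careful person would: the job done as asked, in the order asked, and still so for the second after the job is handed in, while the arm keeps its last pose, push and grip.
It also fails if it takes over 70 s, if anything falls off the work surface, if the arm or the gripper's body presses on something with over 40 N, if the wrist force passes 120 N, or if a joint passes its speed limit or range.

## Working session

There is one attempt and no reset: what is moved stays moved. The work goes in short steps, Python scripts to look and compute and a tool call to move; the robot and the scene stay as the last step left them, time stands still between calls to the robot, and variables do not carry over. Pictures are saved under pics/ and viewed, at most 10 in all, crops included, and the job is handed in when it is done.

Besides the shell and the picture viewer there is one more tool, called after ">>>" in YAML: its name, and indented under it one key for each argument. step_arm: Moves the arm, as the interface text tells. Shifts and turns lie within -1 to 1; 1 stands for 500 mm of shift or pi rad of turn. Its arguments: {"type":"object","properties":{"rows":{"type":"array"},"newtons":{"type":"number"}},"required":["rows"]}

```bash
mkdir -p pics
cat > h.py <<'E'
import numpy as np, cv2
from cell import env
def cam(n):
    i=env.camera_info(n); im=env.read_camera(n); return i,np.ascontiguousarray(im)
def ray(i,u,v):
    R=np.array(i["R"]);t=np.array(i["t"]);c=-R.T@t
    d=R.T@np.array([(u-i["cx"])/i["fx"],(v-i["cy"])/i["fy"],1]);return c,d
def onz(i,u,v,z):
    c,d=ray(i,u,v);return c+d*(z-c[2])/d[2]
def tri(i,p,j,q):
    a,d=ray(i,*p);b,e=ray(j,*q);s=np.linalg.lstsq(np.stack([d,-e],1),b-a,rcond=None)[0]
    A=a+d*s[0];B=b+e*s[1];return (A+B)/2,np.linalg.norm(A-B)
def proj(i,X):
    x=np.array(i["R"])@X+np.array(i["t"]);return i["fx"]*x[0]/x[2]+i["cx"],i["fy"]*x[1]/x[2]+i["cy"]
def save(n,im): cv2.imwrite("pics/"+n,im[:,:,::-1])
E
python3 - <<'E'
from h import *
np.set_printoptions(precision=4,suppress=True)
for n in("scene","side"):
    i,im=cam(n);save(n+"0.png",im);print(n,-np.array(i["R"]).T@i["t"],i["fx"])
print(env.get_obs())
E
```

```text
scene [ 1.0175 -0.4764  0.9895] 519.9629886592567
side [ 0.4114 -0.6382  0.6451] 434.68771616310346
{'time_s': 0.1, 'qpos': array([76.8404, 18.4356, -4.016 , 83.1669,  1.2945, 78.5405, -3.261 ]), 'joint_velocities': array([ 0.0186, -0.1511,  0.0474, -0.0773,  0.0705,  0.0796,  0.005 ]), 'effort': array([  0.    , -49.2568,  -0.4057, -31.3398,  -0.0642,   0.0394,
         0.0001]), 'tool_pos': array([ 0.1567, -0.6303,  0.2216]), 'tool_rot': array([-179.9022,    0.0047,   13.9685]), 'force': array([ 0.3615, -0.315 ,  0.2041]), 'wrist_torque': array([-0.0019, -0.0517,  0.0134]), 'grasp_force': 0.0, 'grip_width': 0.08707593908964106}
```

View pics/scene0.png

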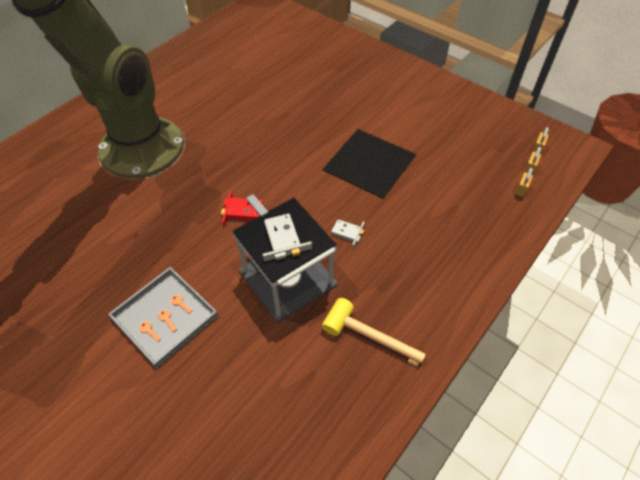

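View pics/side0.png

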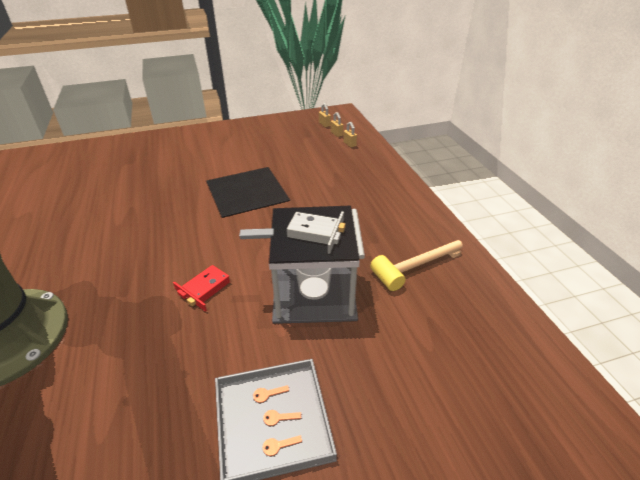

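Candidates for the lock:
- The red lock is at scene (240,209) and side (203,287). It's the wrong colour.
- The small chrome lock on the counter is at scene (347,230). It's too small and isn't on the lid.
- The larger chrome lock on the lid is at scene (283,236) and side (316,228). This is the one I choose.

The mat is at scene (370,162), the tray at (163,315), and the tab at about (257,204) in scene and (257,234) in side. Next is a close crop to check the choice.

Run:
```python
from h import *
a=cv2.imread("pics/scene0.png")[185:285,215:355];b=cv2.imread("pics/side0.png")[195:285,230:370]
c=np.vstack([cv2.resize(x,None,fx=5,fy=5*(0.6),interpolation=cv2.INTER_CUBIC) if 0 else cv2.resize(x,None,fx=4,fy=4,interpolation=cv2.INTER_CUBIC)[:300] for x in(a[5:80],b[:75])])
cv2.imwrite("pics/crop.png",c)
# mat: dark contour
for n in("scene","side"):
    im=cv2.imread(f"pics/{n}0.png");i=env.camera_info(n)
    m=(im.max(2)<45).astype(np.uint8)
    for k in cv2.findContours(m,0,2)[0]:
        if cv2.contourArea(k)>1200:
            q=cv2.approxPolyDP(k,0.04*cv2.arcLength(k,True),True)[:,0]
            print(n,cv2.contourArea(k),[(tuple(p),onz(i,*p,0.004)[:2].round(3),onz(i,*p,.156)[:2].round(3)) for p in q.astype(float)])
```

```text
scene 4205.5 [((np.float64(295.0), np.float64(200.0)), array([0.446, 0.116]), array([0.534, 0.024])), ((np.float64(234.0), np.float64(231.0)), array([ 0.396, -0.046]), array([ 0.492, -0.113])), ((np.float64(272.0), np.float64(281.0)), array([ 0.558, -0.091]), array([ 0.629, -0.151])), ((np.float64(334.0), np.float64(244.0)), array([0.603, 0.073]), array([ 0.667, -0.012]))]
scene 3032.0 [((np.float64(358.0), np.float64(131.0)), array([0.42 , 0.409]), array([0.512, 0.272])), ((np.float64(325.0), np.float64(169.0)), array([0.439, 0.243]), array([0.528, 0.132])), ((np.float64(382.0), np.float64(196.0)), array([0.605, 0.261]), array([0.669, 0.147])), ((np.float64(413.0), np.float64(155.0)), array([0.587, 0.426]), array([0.653, 0.287]))]
```

View pics/crop.png

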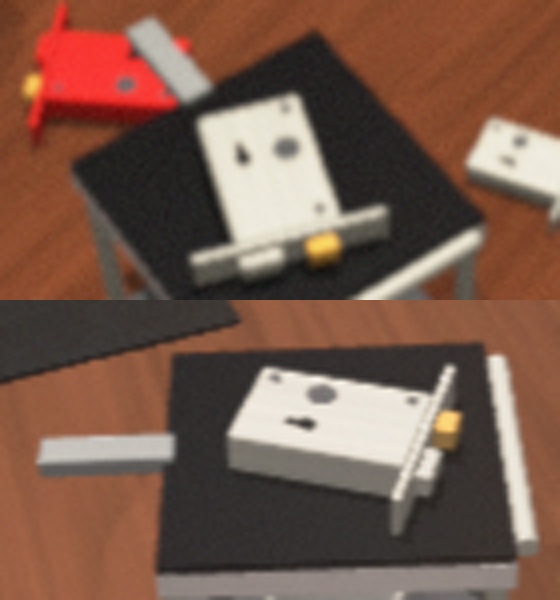

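The crop shows the chrome lock lying flat on the lid. It has a grey-white case, its faceplate on the hinge side, and two bolts, one of them brass. The lid corners are at about scene (294,198), (233,231) and (336,244). The tab sticks out beyond the lid's front edge, over the red lock.

Run:
```python
from h import *
np.set_printoptions(precision=4,suppress=True)
I=env.camera_info("scene");J=env.camera_info("side")
s=lambda p:(215+(p[0]+.5)/4-.5,190+(p[1]+.5)/4-.5)
d=lambda p:(230+(p[0]+.5)/4-.5,195+(p[1]-300+.5)/4-.5)
P={"A back":((200,115),(265,368)),"B":((298,95),(0,0)),}
def show(n,a,b,z):
    if a:print(n,"scene",onz(I,*s(a),z),end=" ")
    if b:print("side",onz(J,*d(b),z),end=" ")
    if a and b:print("tri",tri(I,s(a),J,d(b)),end="")
    print()
show("case back,+y",(298,95),(265,368),.176)
show("case back,-y",(199,117),(230,438),.176)
show("face +y end",(386,206),(450,366),.176)
show("face -y end",(192,256),(396,502),.176)
show("lid front+y",(316,32),(174,353),.156)
show("lid front-y",(73,165),(160,570),.156)
show("lid back+y",(484,215),(484,345),.156)
show("lid back-y",None,(516,555),.156)
show("tab tip +y",(153,18),(40,439),.160)
show("tab tip -y",(128,30),(37,463),.160)
show("tab root +y",(213,88),(174,435),.160)
show("tab root -y",(185,100),(174,460),.160)
```

```text
case back,+y scene [ 0.5595 -0.0211  0.176 ] side [ 0.556  -0.0235  0.176 ] tri (array([ 0.5572, -0.0187,  0.1722]), np.float64(0.0003905571742006949))
case back,-y scene [ 0.5306 -0.0623  0.176 ] side [ 0.5287 -0.0676  0.176 ] tri (array([ 0.5293, -0.0614,  0.1722]), np.float64(0.002248309358273299))
face +y end scene [ 0.637  -0.0454  0.176 ] side [ 0.636  -0.0473  0.176 ] tri (array([ 0.6366, -0.045 ,  0.1746]), np.float64(0.0007347837569149139))
face -y end scene [ 0.5844 -0.1252  0.176 ] side [ 0.5836 -0.1286  0.176 ] tri (array([ 0.5841, -0.1252,  0.174 ]), np.float64(0.0019407281425483686))
lid front+y scene [0.5279 0.0275 0.156 ] side [0.5238 0.0274 0.156 ] tri (array([0.525 , 0.0306, 0.1526]), np.float64(0.0020793219887726504))
lid front-y scene [ 0.4903 -0.114   0.156 ] side [ 0.4856 -0.1181  0.156 ] tri (array([ 0.4865, -0.1114,  0.1498]), np.float64(0.00025018743087917134))
lid back+y scene [ 0.6683 -0.0088  0.156 ] side [ 0.6667 -0.0111  0.156 ] tri (array([ 0.6677, -0.008 ,  0.154 ]), np.float64(0.0007612615132012034))
side [ 0.6278 -0.1533  0.156 ] 
tab tip +y scene [ 0.4577 -0.0213  0.16  ] side [ 0.4519 -0.0233  0.16  ] tri (array([ 0.4529, -0.0173,  0.1542]), np.float64(0.0019088724601104086))
tab tip -y scene [ 0.4532 -0.0355  0.16  ] side [ 0.448  -0.0395  0.16  ] tri (array([ 0.4486, -0.0318,  0.1535]), np.float64(0.00042589462633402155))
tab root +y scene [ 0.5138 -0.036   0.16  ] side [ 0.5094 -0.0385  0.16  ] tri (array([ 0.5106, -0.0331,  0.1552]), np.float64(0.0007512494422162779))
tab root -y scene [ 0.508  -0.0507  0.16  ] side [ 0.5056 -0.0556  0.16  ] tri (array([ 0.5062, -0.0492,  0.1557]), np.float64(0.0017312294572290102))
```

>>> step_arm:
  rows:
    - {"angular": [0,0,0],"slide": [0.0547,-0.0445,-0.004],"jaw": 1}
    - {"angular": [0,0,0],"slide": [0.0547,-0.0445,-0.004],"jaw": 1}
    - {"angular": [0,0,0],"slide": [0.0547,-0.0445,-0.004],"jaw": 1}
    - {"angular": [0,0,0],"slide": [0.0547,-0.0445,-0.004],"jaw": 1}
    - {"angular": [0,0,0],"slide": [0.0547,-0.0445,-0.004],"jaw": 1}
    - {"angular": [0,0,0],"slide": [0.0547,-0.0445,-0.004],"jaw": 1}
    - {"angular": [0,0,0],"slide": [0.0547,-0.0445,-0.004],"jaw": 1}
    - {"angular": [0,0,0],"slide": [0.0547,-0.0445,-0.004],"jaw": 1}
    - {"angular": [0,0,0],"slide": [0.0547,-0.0445,-0.004],"jaw": 1}
    - {"angular": [0,0,0],"slide": [0.0547,-0.0445,-0.004],"jaw": 1}

```text
time_s: 1.35
tool_pos: [0.369, -0.3477, 0.2423]
tool_rot: [-180.0, 0.0, 14.0]
force: [1.0, 0.4, -0.1]
grip_width: 0.0872
grasp_force: 0.0
```

>>> step_arm:
  rows:
    - {"angular": [0,0,0],"slide": [0.0547,-0.0445,-0.004],"jaw": 1}
    - {"angular": [0,0,0],"slide": [0.0547,-0.0445,-0.004],"jaw": 1}
    - {"angular": [0,0,0],"slide": [0.0547,-0.0445,-0.004],"jaw": 1}
    - {"angular": [0,0,0],"slide": [0.0547,-0.0445,-0.004],"jaw": 1}
    - {"angular": [0,0,0],"slide": [0.0547,-0.0445,-0.004],"jaw": 1}
    - {"angular": [0,0,0],"slide": [0.0547,-0.0445,-0.004],"jaw": 1}
    - {"angular": [0,0,0],"slide": [0.0547,-0.0445,-0.004],"jaw": 1}
    - {"angular": [0,0,0],"slide": [0.0547,-0.0445,-0.004],"jaw": 1}
    - {"angular": [0,0,0],"slide": [0.0547,-0.0445,-0.004],"jaw": 1}
    - {"angular": [0,0,0],"slide": [0.0547,-0.0445,-0.004],"jaw": 1}

```text
time_s: 2.6
tool_pos: [0.5806, -0.0661, 0.2621]
tool_rot: [-180.0, 0.0, 14.0]
force: [0.4, -0.5, 0.3]
grip_width: 0.0872
grasp_force: 0.0
```

>>> step_arm:
  rows:
    - {"angular": [0,0,-0.05],"slide": [0,0,0],"jaw": 1}
    - {"angular": [0,0,-0.05],"slide": [0,0,0],"jaw": 1}
    - {"angular": [0,0,-0.05],"slide": [0,0,0],"jaw": 1}

```text
time_s: 2.98
tool_pos: [0.58, -0.0668, 0.2619]
tool_rot: [-179.9, 0.0, 41.3]
force: [0.4, -0.5, 0.4]
grip_width: 0.0869
grasp_force: 0.0
```

Run:
```python
from h import *
o=env.get_obs();print(o["tool_pos"],o["tool_rot"],o["qpos"],o["time_s"])
```

```text
[ 0.58001396 -0.06678938  0.26191636] [-1.79949078e+02  4.28013199e-02  4.12823611e+01] [ 37.08425102  12.73001272 -38.71857373  88.34610496   7.99351735
  81.80307155 -50.81411553] 2.975
```

>>> step_arm:
  rows:
    - {"angular": [0,0,-0.0533],"slide": [0,0,0],"jaw": 1}
    - {"angular": [0,0,-0.0533],"slide": [0,0,0],"jaw": 1}
    - {"angular": [0,0,-0.0533],"slide": [0,0,0],"jaw": 1}
    - {"angular": [0,0,-0.0533],"slide": [0,0,0],"jaw": 1}
    - {"angular": [0,0,-0.0533],"slide": [0,0,0],"jaw": 1}
    - {"angular": [0,0,-0.0533],"slide": [0,0,0],"jaw": 1}
    - {"angular": [0,0,-0.0533],"slide": [0,0,0],"jaw": 1}
    - {"angular": [0,0,-0.0533],"slide": [0,0,0],"jaw": 1}
    - {"angular": [0,0,-0.0533],"slide": [0,0,0],"jaw": 1}
    - {"angular": [0,0,-0.0533],"slide": [0,0,0],"jaw": 1}

```text
time_s: 4.22
tool_pos: [0.58, -0.067, 0.262]
tool_rot: [-180.0, -0.0, 137.2]
force: [-0.2, -0.0, 0.9]
grip_width: 0.0869
grasp_force: 0.0
```

>>> step_arm:
  rows:
    - {"angular": [0,0,-0.0533],"slide": [0,0,0],"jaw": 1}
    - {"angular": [0,0,0],"slide": [0,0,0],"jaw": 1}

```text
time_s: 4.47
tool_pos: [0.58, -0.067, 0.2621]
tool_rot: [-180.0, -0.0, 146.4]
force: [-0.2, 0.9, -0.2]
grip_width: 0.0872
grasp_force: 0.0
```

Run:
```python
from h import *
np.set_printoptions(precision=4,suppress=True)
o=env.get_obs();print(o["tool_pos"],o["tool_rot"],o["qpos"],o["force"])
i,im=cam("wrist");R=np.array(i["R"])
print("wcam",-R.T@i["t"],i["fx"],R)
c=np.array([.576,-.0645,.176]);x=np.array([.837,-.547,0]);y=np.array([.547,.837,0])
for a,b in((-40,26),(-40,-26),(40,26),(40,-26),(0,0)):
    p=proj(i,c+a*1e-3*x+b*1e-3*y);print(p);cv2.circle(im,(int(p[0]),int(p[1])),3,(255,0,0),-1)
save("w1.png",im)
```

```text
[ 0.58   -0.067   0.2621] [-179.9833   -0.049   146.3951] [ 47.55    15.5435 -52.2032  88.0274  12.3147  82.523   51.1424] [-0.1747  0.8539 -0.1782]
wcam [ 0.5137 -0.0214  0.4235] 405.32929470385835 [[ 0.5532  0.8331  0.    ]
 [ 0.7968 -0.5291  0.292 ]
 [ 0.2432 -0.1615 -0.9564]]
(np.float64(362.2535305049038), np.float64(172.29696363056513))
(np.float64(276.9887604871219), np.float64(172.92164375982128))
(np.float64(359.69342854070425), np.float64(292.36275855864875))
(np.float64(281.7892346064303), np.float64(292.88426754692364))
(np.float64(320.1977600517119), np.float64(235.32357582480498))
```

View pics/w1.png

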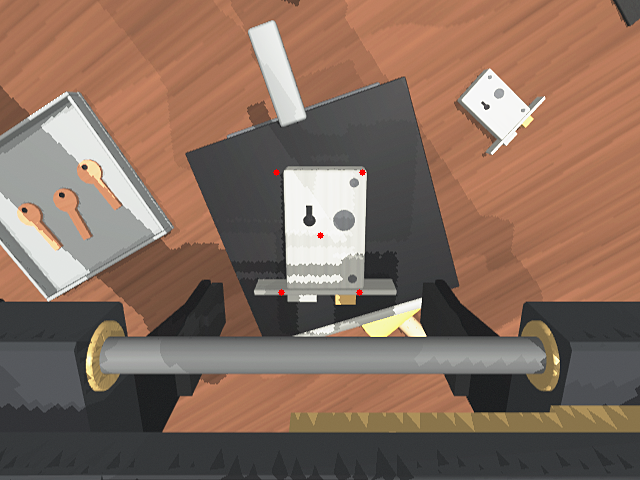

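The wrist view agrees with my measurement. The case spans columns 284–365 and rows 168–280, and is about 3 mm off the prediction toward image right and up. Yaw is aligned and the faceplate is at row 287. Next I descend and grip.

>>> step_arm:
  rows:
    - {"angular": [0,0,0],"slide": [0.006,0.0056,0.02],"jaw": 1}
    - {"angular": [0,0,0],"slide": [0,0,0.04],"jaw": 1}
    - {"angular": [0,0,0],"slide": [0,0,0.04],"jaw": 1}
    - {"angular": [0,0,0],"slide": [0,0,0.04],"jaw": 1}
    - {"angular": [0,0,0],"slide": [0,0,0.03],"jaw": 1}
    - {"angular": [0,0,0],"slide": [0,0,0.02],"jaw": 1}
    - {"angular": [0,0,0],"slide": [0,0,0.014],"jaw": 1}
    - {"angular": [0,0,0],"slide": [0,0,0],"jaw": 1}

```text
time_s: 5.52
tool_pos: [0.5793, -0.0629, 0.1603]
tool_rot: [-180.0, -0.0, 146.5]
force: [0.6, -0.3, 0.5]
grip_width: 0.0872
grasp_force: 0.0
```

>>> step_arm:
  newtons: 25
  rows:
    - {"angular": [0,0,0],"slide": [0,0,0],"jaw": 0.5}
    - {"angular": [0,0,0],"slide": [0,0,0],"jaw": 0.5}
    - {"angular": [0,0,0],"slide": [0,0,0],"jaw": 0.5}
    - {"angular": [0,0,0],"slide": [0,0,0],"jaw": 0.5}
    - {"angular": [0,0,0],"slide": [0,0,0],"jaw": 0.5}
    - {"angular": [0,0,0],"slide": [0,0,0],"jaw": 0.5}

```text
time_s: 6.28
tool_pos: [0.5791, -0.0633, 0.1606]
tool_rot: [-180.0, -0.0, 146.5]
force: [-1.9, -1.5, 0.9]
grip_width: 0.0514
grasp_force: 25.0
```

>>> step_arm:
  newtons: 35
  rows:
    - {"angular": [0,0,0],"slide": [0,0,0],"jaw": 0.4}
    - {"angular": [0,0,0],"slide": [0,0,-0.01],"jaw": 0.4}
    - {"angular": [0,0,0],"slide": [0,0,-0.02],"jaw": 0.4}
    - {"angular": [0,0,0],"slide": [0,0,-0.03],"jaw": 0.4}
    - {"angular": [0,0,0],"slide": [0,0,-0.03],"jaw": 0.4}
    - {"angular": [0,0,0],"slide": [0,0,-0.03],"jaw": 0.4}
    - {"angular": [0,0,0],"slide": [0,0,-0.03],"jaw": 0.4}
    - {"angular": [0,0,0],"slide": [0,0,-0.02],"jaw": 0.4}
    - {"angular": [0,0,0],"slide": [0,0,0],"jaw": 0.4}

```text
time_s: 7.4
tool_pos: [0.5798, -0.0629, 0.2464]
tool_rot: [180.0, 0.1, 146.5]
force: [0.5, 0.1, -4.7]
grip_width: 0.0519
grasp_force: 35.0
```

Run:
```python
from h import *
np.set_printoptions(precision=4,suppress=True)
o=env.get_obs();print(o["tool_pos"],o["tool_rot"],o["qpos"],o["force"],o["grip_width"],o["wrist_torque"])
W,im=cam("side");save("s2.png",im)
i,wi=cam("wrist")
k=cv2.resize(im[160:340,180:400],None,fx=2,fy=2)
save("s2c.png",np.vstack([cv2.resize(wi[60:380,:],(560,280)),cv2.resize(k,(560,320))[:300]]))
# mat in scene: proper dark contour
for n in("scene","side"):
    im=cv2.imread(f"pics/{n}0.png");J=env.camera_info(n)
    m=(im.max(2)<(45 if n=="scene" else 70)).astype(np.uint8)
    for c in cv2.findContours(m,0,2)[0]:
        if cv2.contourArea(c)>1500:
            b=cv2.boxPoints(cv2.minAreaRect(c));q=cv2.approxPolyDP(c,0.04*cv2.arcLength(c,True),True)[:,0].astype(float)
            P=np.array([onz(J,*p,.004)[:2] for p in q]);print(n,q.tolist(),P,P.mean(0),np.linalg.norm(P-np.roll(P,1,0),axis=1))
```

```text
[ 0.5798 -0.0629  0.2464] [179.9716   0.0808 146.5001] [ 47.3024  15.7722 -52.2135  89.632   12.5996  80.6917  50.606 ] [ 0.4949  0.1281 -4.7127] 0.051856001295296814 [ 0.0625 -0.1781  0.0136]
scene [[295.0, 200.0], [234.0, 231.0], [272.0, 281.0], [334.0, 244.0]] [[ 0.4463  0.1158]
 [ 0.3965 -0.0465]
 [ 0.5584 -0.0912]
 [ 0.6028  0.0728]] [0.501  0.0127] [0.1623 0.1698 0.168  0.1698]
scene [[358.0, 131.0], [325.0, 169.0], [382.0, 196.0], [413.0, 155.0]] [[0.4201 0.4089]
 [0.4386 0.2427]
 [0.605  0.2607]
 [0.5869 0.4265]] [0.5126 0.3347] [0.1677 0.1671 0.1674 0.1668]
side [[0.0, 257.0], [0.0, 347.0], [24.0, 344.0], [17.0, 325.0], [38.0, 333.0], [33.0, 305.0], [54.0, 302.0]] [[-0.0541  0.2373]
 [ 0.0052 -0.0279]
 [ 0.0448 -0.0335]
 [ 0.0234  0.0175]
 [ 0.0644 -0.0143]
 [ 0.0426  0.0626]
 [ 0.0807  0.0587]] [0.0296 0.0429] [0.2237 0.2717 0.0401 0.0554 0.052  0.0799 0.0383]
side [[350.0, 207.0], [274.0, 209.0], [269.0, 261.0], [358.0, 259.0]] [[ 0.7429  0.1797]
 [ 0.5598  0.229 ]
 [ 0.5081  0.0474]
 [ 0.693  -0.0041]] [0.6259 0.113 ] [0.1905 0.1896 0.1888 0.1919]
side [[289.0, 200.0], [268.0, 168.0], [207.0, 181.0], [222.0, 216.0]] [[0.6049 0.2554]
 [0.5866 0.4264]
 [0.4136 0.4104]
 [0.4321 0.2392]] [0.5093 0.3328] [0.1736 0.172  0.1738 0.1721]
```

View pics/s2c.png

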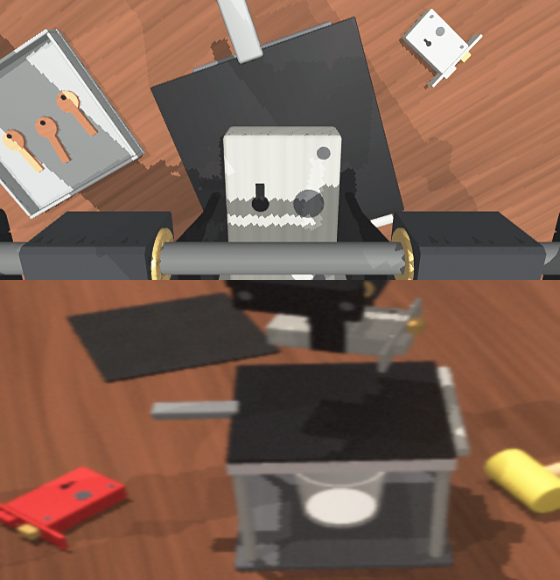

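The lock is held level: the force reads -4.7 N and the opening 51.9 mm. The lid beneath is clear. The mat centre is (0.511, 0.334), and both views agree within 4 mm. Next I carry it over.

>>> step_arm:
  rows:
    - {"angular": [0,0,0],"slide": [0.02,0.021,0],"jaw": 0.4}
    - {"angular": [0,0,0],"slide": [0.0391,0.0419,0],"jaw": 0.4}
    - {"angular": [0,0,0],"slide": [0.0391,0.0419,0],"jaw": 0.4}
    - {"angular": [0,0,0],"slide": [0.0391,0.0419,0],"jaw": 0.4}
    - {"angular": [0,0,0],"slide": [0.0391,0.0419,0],"jaw": 0.4}
    - {"angular": [0,0,0],"slide": [0.0391,0.0419,0],"jaw": 0.4}
    - {"angular": [0,0,0],"slide": [0.0391,0.0419,0],"jaw": 0.4}
    - {"angular": [0,0,0],"slide": [0.0391,0.0419,0],"jaw": 0.4}
    - {"angular": [0,0,0],"slide": [0.0391,0.0419,0],"jaw": 0.4}
    - {"angular": [0,0,0],"slide": [0.0391,0.0419,0],"jaw": 0.4}

```text
time_s: 8.75
tool_pos: [0.5328, 0.2076, 0.2451]
tool_rot: [-180.0, -0.0, 146.6]
force: [1.0, 0.7, -3.3]
grip_width: 0.0516
grasp_force: 35.0
```

>>> step_arm:
  rows:
    - {"angular": [0,0,0],"slide": [0.0391,0.0419,0],"jaw": 0.4}
    - {"angular": [0,0,0],"slide": [0.0391,0.0419,0],"jaw": 0.4}
    - {"angular": [0,0,0],"slide": [0.0391,0.0419,0],"jaw": 0.4}
    - {"angular": [0,0,0],"slide": [0.0391,0.0419,0],"jaw": 0.4}
    - {"angular": [0,0,0],"slide": [0.0191,0.0209,0.02],"jaw": 0.4}
    - {"angular": [0,0,0],"slide": [0,0,0.05],"jaw": 0.4}
    - {"angular": [0,0,0],"slide": [0,0,0.06],"jaw": 0.4}
    - {"angular": [0,0,0],"slide": [0,0,0.06],"jaw": 0.4}
    - {"angular": [0,0,0],"slide": [0,0,0.03],"jaw": 0.4}
    - {"angular": [0,0,0],"slide": [0,0,0],"jaw": 0.4}

```text
time_s: 10.0
tool_pos: [0.5123, 0.332, 0.1343]
tool_rot: [-179.9, -0.1, 146.5]
force: [-0.7, -0.4, -3.3]
grip_width: 0.0519
grasp_force: 35.0
```

Run:
```python
from h import *
np.set_printoptions(precision=4,suppress=True)
o=env.get_obs();print(o["tool_pos"],o["tool_rot"],o["qpos"],o["force"],o["grip_width"])
i,im=cam("scene");j,jm=cam("side")
save("m1.png",np.vstack([cv2.resize(a,(560,280),interpolation=cv2.INTER_CUBIC) for a in (im[110:220,260:480],jm[120:230,160:380])]))
```

```text
[0.5123 0.332  0.1343] [-179.8676   -0.0636  146.495 ] [  8.6219  27.1728 -56.5614  93.7472  23.5667  72.1223   4.0166] [-0.7273 -0.3559 -3.2919] 0.05192240931493898
```

View pics/m1.png

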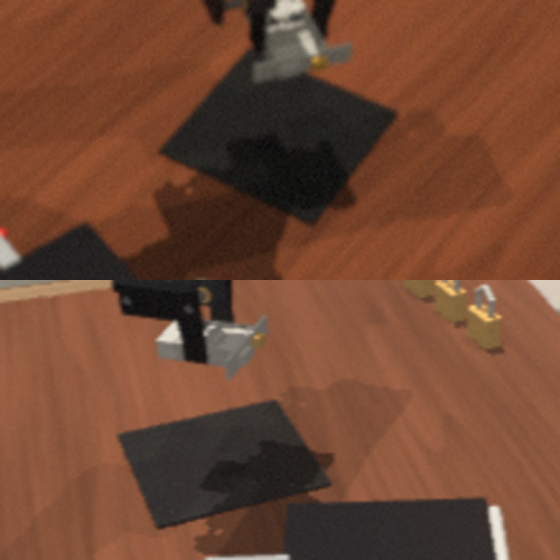

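The lock is held level above the mat, with its shadow on the mat. Next I descend, slowly at the end.

>>> step_arm:
  rows:
    - {"angular": [0,0,0],"slide": [0,0,0.04],"jaw": 0.4}
    - {"angular": [0,0,0],"slide": [0,0,0.05],"jaw": 0.4}
    - {"angular": [0,0,0],"slide": [0,0,0.05],"jaw": 0.4}
    - {"angular": [0,0,0],"slide": [0,0,0.04],"jaw": 0.4}
    - {"angular": [0,0,0],"slide": [0,0,0.03],"jaw": 0.4}
    - {"angular": [0,0,0],"slide": [0,0,0.02],"jaw": 0.4}
    - {"angular": [0,0,0],"slide": [0,0,0.01],"jaw": 0.4}
    - {"angular": [0,0,0],"slide": [0,0,0],"jaw": 0.4}

```text
time_s: 11.1
tool_pos: [0.513, 0.3328, 0.0156]
tool_rot: [180.0, 0.0, 146.5]
force: [-0.2, 0.6, -3.1]
grip_width: 0.0516
grasp_force: 35.0
```

>>> step_arm:
  rows:
    - {"angular": [0,0,0],"slide": [0,0,0.002],"jaw": 0.4}
    - {"angular": [0,0,0],"slide": [0,0,0.002],"jaw": 0.4}

```text
time_s: 11.35
tool_pos: [0.5133, 0.3329, 0.014]
tool_rot: [180.0, 0.0, 146.5]
force: [-0.6, 0.2, -3.4]
grip_width: 0.0518
grasp_force: 35.0
```

>>> step_arm:
  rows:
    - {"angular": [0,0,0],"slide": [0,0,0.001],"jaw": 0.4}
    - {"angular": [0,0,0],"slide": [0,0,0.001],"jaw": 0.4}
    - {"angular": [0,0,0],"slide": [0,0,0],"jaw": 0.4}

```text
time_s: 11.72
tool_pos: [0.5129, 0.3327, 0.0125]
tool_rot: [-180.0, 0.0, 146.5]
force: [0.5, -0.7, -2.9]
grip_width: 0.0512
grasp_force: 35.0
```

>>> step_arm:
  rows:
    - {"angular": [0,0,0],"slide": [0,0,0.002],"jaw": 0.4}
    - {"angular": [0,0,0],"slide": [0,0,0.002],"jaw": 0.4}
    - {"angular": [0,0,0],"slide": [0,0,0],"jaw": 0.4}

```text
time_s: 12.1
tool_pos: [0.5128, 0.3327, 0.0103]
tool_rot: [-180.0, -0.0, 146.5]
force: [0.2, -0.6, -3.5]
grip_width: 0.0516
grasp_force: 35.0
```

>>> step_arm:
  rows:
    - {"angular": [0,0,0],"slide": [0,0,0.001],"jaw": 0.4}
    - {"angular": [0,0,0],"slide": [0,0,0.001],"jaw": 0.4}
    - {"angular": [0,0,0],"slide": [0,0,0],"jaw": 0.4}

```text
time_s: 12.48
tool_pos: [0.513, 0.3327, 0.0098]
tool_rot: [-180.0, 0.0, 146.5]
force: [-1.5, -0.3, -0.8]
grip_width: 0.052
grasp_force: 35.0
```

>>> step_arm:
  rows:
    - {"angular": [0,0,0],"slide": [0,0,0.001],"jaw": 0.4}
    - {"angular": [0,0,0],"slide": [0,0,0],"jaw": 0.4}

```text
time_s: 12.72
tool_pos: [0.5131, 0.3327, 0.0096]
tool_rot: [-180.0, 0.0, 146.5]
force: [-1.6, -2.4, 5.6]
grip_width: 0.0518
grasp_force: 35.0
```

The lock is firmly seated, pressing at about 9 N. I open gradually and then rise.

>>> step_arm:
  newtons: 5
  rows:
    - {"angular": [0,0,0],"slide": [0,0,-0.001],"jaw": 0.55}
    - {"angular": [0,0,0],"slide": [0,0,0],"jaw": 0.65}
    - {"angular": [0,0,0],"slide": [0,0,0],"jaw": 0.8}
    - {"angular": [0,0,0],"slide": [0,0,0],"jaw": 0.9}
    - {"angular": [0,0,0],"slide": [0,0,0],"jaw": 0.9}

```text
time_s: 13.35
tool_pos: [0.513, 0.3328, 0.0095]
tool_rot: [180.0, -0.0, 146.5]
force: [-0.2, 0.2, -0.0]
grip_width: 0.076
grasp_force: 0.0
```

>>> step_arm:
  rows:
    - {"angular": [0,0,0],"slide": [0,0,-0.02],"jaw": 0.9}
    - {"angular": [0,0,0],"slide": [0,0,-0.05],"jaw": 0.9}
    - {"angular": [0,0,0],"slide": [0,0,-0.08],"jaw": 0.9}
    - {"angular": [0,0,0],"slide": [0,0,-0.08],"jaw": 0.9}
    - {"angular": [0,0,0],"slide": [0,0,-0.08],"jaw": 0.9}
    - {"angular": [0,0,0],"slide": [0,0,-0.08],"jaw": 0.9}
    - {"angular": [0,0,0],"slide": [0,0,-0.06],"jaw": 0.9}
    - {"angular": [0,0,0],"slide": [0,0,0],"jaw": 0.9}

```text
time_s: 14.35
tool_pos: [0.5138, 0.3341, 0.2379]
tool_rot: [179.7, 0.1, 146.5]
force: [0.6, -0.2, -0.7]
grip_width: 0.0786
grasp_force: 0.0
```

Run:
```python
from h import *
np.set_printoptions(precision=4,suppress=True)
o=env.get_obs();print(o["tool_pos"],o["tool_rot"],o["qpos"],o["force"],o["grip_width"])
j,jm=cam("side");i,im=cam("wrist")
save("m2.png",np.vstack([cv2.resize(im[0:380],(500,297)),cv2.resize(jm[130:250,180:380],(500,300),interpolation=cv2.INTER_CUBIC)]))
```

```text
[0.5138 0.3341 0.2379] [179.7235   0.1431 146.5188] [ 10.1833  22.8198 -59.1717  86.2225  19.758   81.7999   6.7963] [ 0.5885 -0.243  -0.6548] 0.0785575633074514
```

View pics/m2.png

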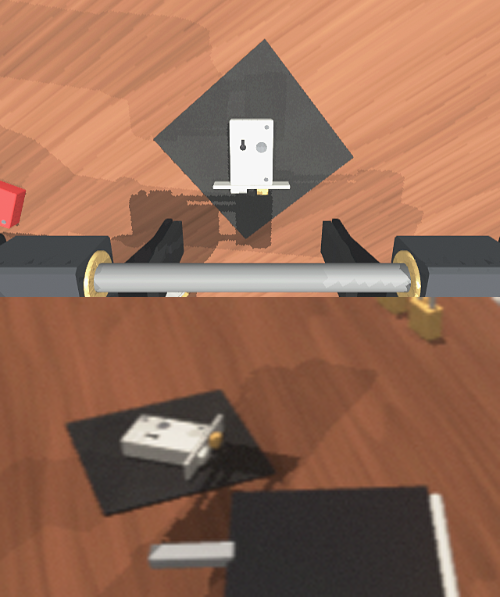

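The lock lies flat on the mat. The case centre in the wrist crop is about (251,152) and the mat diagonals cross at about (255,148). I'll put numbers on that and work out the move to the tab.

Run:
```python
from h import *
np.set_printoptions(precision=4,suppress=True)
i=env.camera_info("wrist");f=lambda u,v:(u*640/500,v*380/297)
M=np.array([onz(i,*f(*p),.004) for p in((265,40),(153,138),(353,157),(247,238))])
L=np.array([onz(i,*f(*p),.024) for p in((230,120),(273,120),(273,184),(230,184))])
print(M,M.mean(0),L,L.mean(0))
print(np.linalg.norm(L-np.roll(L,1,0),axis=1))
```

```text
[[0.4123 0.4185 0.004 ]
 [0.4295 0.2423 0.004 ]
 [0.5874 0.4378 0.004 ]
 [0.6075 0.2636 0.004 ]] [0.5091 0.3405 0.004 ] [[0.4631 0.3367 0.024 ]
 [0.4905 0.3782 0.024 ]
 [0.5559 0.3367 0.024 ]
 [0.5268 0.2927 0.024 ]] [0.5091 0.3361 0.024 ]
[0.0775 0.0497 0.0775 0.0528]
```

The placement is within about 4 mm of the mat centre and flat, which is good. Now I go to the tab at about (0.471, -0.035) and turn to yaw 165.

>>> step_arm:
  rows:
    - {"angular": [0,0,0],"slide": [-0.0258,-0.051,0],"jaw": 0.5}
    - {"angular": [0,0,0],"slide": [-0.0258,-0.051,0],"jaw": 0.5}
    - {"angular": [0,0,0],"slide": [-0.0258,-0.051,0],"jaw": 0.5}
    - {"angular": [0,0,0],"slide": [-0.0258,-0.051,0],"jaw": 0.5}
    - {"angular": [0,0,0],"slide": [-0.0258,-0.051,0],"jaw": 0.5}
    - {"angular": [0,0,0],"slide": [-0.0258,-0.051,0],"jaw": 0.5}
    - {"angular": [0,0,0],"slide": [-0.0258,-0.051,0],"jaw": 0.5}
    - {"angular": [0,0,0],"slide": [-0.0258,-0.051,0],"jaw": 0.5}
    - {"angular": [0,0,0],"slide": [-0.0258,-0.051,0],"jaw": 0.5}
    - {"angular": [0,0,0],"slide": [-0.0258,-0.051,0],"jaw": 0.5}

```text
time_s: 15.7
tool_pos: [0.4787, 0.0476, 0.2332]
tool_rot: [-179.9, -0.1, 146.5]
force: [0.0, -0.1, 0.2]
grip_width: 0.0435
grasp_force: 0.0
```

>>> step_arm:
  rows:
    - {"angular": [0,0,0],"slide": [-0.0258,-0.051,0],"jaw": 0.5}
    - {"angular": [0,0,0],"slide": [-0.0258,-0.051,0],"jaw": 0.5}
    - {"angular": [0,0,0],"slide": [-0.0258,-0.051,0],"jaw": 0.5}
    - {"angular": [0,0,-0.052],"slide": [0,0,0],"jaw": 0.5}
    - {"angular": [0,0,-0.052],"slide": [0,0,0],"jaw": 0.5}
    - {"angular": [0,0,0],"slide": [0,0,0],"jaw": 0.5}
    - {"angular": [0,0,0],"slide": [0,0,0],"jaw": 0.5}

```text
time_s: 16.58
tool_pos: [0.4694, -0.0362, 0.2339]
tool_rot: [-180.0, -0.1, 165.1]
force: [0.3, -0.3, 0.5]
grip_width: 0.0435
grasp_force: 0.0
```

Run:
```python
from h import *
np.set_printoptions(precision=4,suppress=True)
o=env.get_obs();print(o["tool_pos"],o["tool_rot"],o["qpos"],o["force"],o["grip_width"])
i,im=cam("wrist")
h=np.array([.650,-.082]);x=np.array([.967,-.255]);y=np.array([.255,.967])
for a,b in((-205,9),(-205,-9),(-150,9),(-150,-9),(-150,75),(-150,-75),(-185,0)):
    P=np.r_[h+a*1e-3*x+b*1e-3*y,.160 if abs(b)<10 else .156];p=proj(i,P);print(a,b,np.round(p));cv2.circle(im,(int(p[0]),int(p[1])),3,(255,0,0),-1)
save("w2.png",im)
```

```text
[ 0.4694 -0.0362  0.2339] [-179.9982   -0.069   165.0768] [ 51.6184  -3.1806 -48.0716 105.0252  -2.4384  77.1807  79.2117] [ 0.3333 -0.3247  0.5361] 0.04350339458041862
-205 9 [338. 218.]
-205 -9 [308. 218.]
-150 9 [337. 302.]
-150 -9 [309. 302.]
-150 75 [439. 299.]
-150 -75 [208. 299.]
-185 0 [323. 250.]
```

View pics/w2.png

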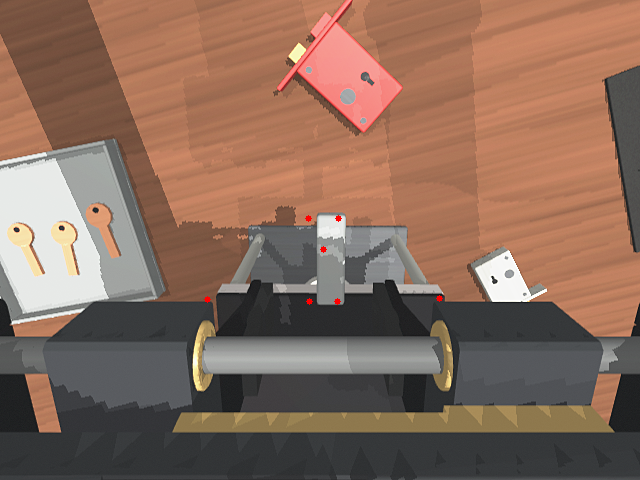

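The tab is at cols 317–346 and rows 213–303, about 3–5 mm toward +y of my prediction, and it's square to the fingers. I shift by 5 mm in y and descend around it, putting the grasp point at tab mid-thickness.

>>> step_arm:
  rows:
    - {"angular": [0,0,0],"slide": [0,0.0095,0.02],"jaw": 0.5}
    - {"angular": [0,0,0],"slide": [0,0,0.04],"jaw": 0.5}
    - {"angular": [0,0,0],"slide": [0,0,0.04],"jaw": 0.5}
    - {"angular": [0,0,0],"slide": [0,0,0.04],"jaw": 0.5}
    - {"angular": [0,0,0],"slide": [0,0,0.03],"jaw": 0.5}
    - {"angular": [0,0,0],"slide": [0,0,0.02],"jaw": 0.5}
    - {"angular": [0,0,0],"slide": [0,0,0.006],"jaw": 0.5}
    - {"angular": [0,0,0],"slide": [0,0,0],"jaw": 0.5}

```text
time_s: 17.62
tool_pos: [0.4713, -0.0316, 0.1367]
tool_rot: [180.0, 0.0, 165.2]
force: [-0.6, -0.2, 0.6]
grip_width: 0.0437
grasp_force: 0.0
```

>>> step_arm:
  newtons: 12
  rows:
    - {"angular": [0,0,0],"slide": [0,0,0],"jaw": 0.1}
    - {"angular": [0,0,0],"slide": [0,0,0],"jaw": 0.1}
    - {"angular": [0,0,0],"slide": [0,0,0],"jaw": 0.1}
    - {"angular": [0,0,0],"slide": [0,0,0],"jaw": 0.1}
    - {"angular": [0,0,0],"slide": [0,0,0],"jaw": 0.1}

```text
time_s: 18.25
tool_pos: [0.4713, -0.0315, 0.1366]
tool_rot: [180.0, 0.0, 165.2]
force: [0.9, 1.1, 0.6]
grip_width: 0.0178
grasp_force: 12.0
```

The tab is held: the opening reads 17.8 mm and the side force is small. Next I lift along the 185 mm arc, first to 25°.

>>> step_arm:
  newtons: 15
  rows:
    - {"angular": [0,0,0],"slide": [-0.0011,0,-0.0161],"jaw": 0.1}
    - {"angular": [0,0,0],"slide": [-0.0011,0,-0.0161],"jaw": 0.1}
    - {"angular": [0,0,0],"slide": [-0.0025,0,-0.016],"jaw": 0.1}
    - {"angular": [0,0,0],"slide": [-0.0025,0,-0.016],"jaw": 0.1}
    - {"angular": [0,0,0],"slide": [-0.0039,0,-0.0157],"jaw": 0.1}
    - {"angular": [0,0,0],"slide": [-0.0039,0,-0.0157],"jaw": 0.1}
    - {"angular": [0,0,0],"slide": [-0.0053,0,-0.0153],"jaw": 0.1}
    - {"angular": [0,0,0],"slide": [-0.0053,0,-0.0153],"jaw": 0.1}
    - {"angular": [0,0,0],"slide": [-0.0066,0,-0.0148],"jaw": 0.1}
    - {"angular": [0,0,0],"slide": [-0.0066,0,-0.0148],"jaw": 0.1}

```text
time_s: 19.5
tool_pos: [0.4898, -0.0365, 0.2148]
tool_rot: [180.0, -0.0, 165.2]
force: [-0.5, 3.1, -1.8]
grip_width: 0.0179
grasp_force: 15.0
```

>>> step_arm:
  rows:
    - {"angular": [0,0,0],"slide": [-0.0078,0,-0.0141],"jaw": 0.1}
    - {"angular": [0,0,0],"slide": [-0.0078,0,-0.0141],"jaw": 0.1}
    - {"angular": [0,0,0],"slide": [-0.009,0,-0.0134],"jaw": 0.1}
    - {"angular": [0,0,0],"slide": [-0.009,0,-0.0134],"jaw": 0.1}
    - {"angular": [0,0,0],"slide": [-0.0102,0,-0.0125],"jaw": 0.1}
    - {"angular": [0,0,0],"slide": [-0.0102,0,-0.0125],"jaw": 0.1}
    - {"angular": [0,0,0],"slide": [-0.0112,0,-0.0116],"jaw": 0.1}
    - {"angular": [0,0,0],"slide": [-0.0112,0,-0.0116],"jaw": 0.1}
    - {"angular": [0,0,0],"slide": [-0.0122,0,-0.0106],"jaw": 0.1}
    - {"angular": [0,0,0],"slide": [-0.0122,0,-0.0106],"jaw": 0.1}

```text
time_s: 20.75
tool_pos: [0.5391, -0.0498, 0.2769]
tool_rot: [-180.0, 0.0, 165.2]
force: [-0.1, 2.2, -2.2]
grip_width: 0.0177
grasp_force: 15.0
```

>>> step_arm:
  rows:
    - {"angular": [0,0,0],"slide": [0,0,0],"jaw": 0.1}
    - {"angular": [0,0,0],"slide": [0,0,0],"jaw": 0.1}
    - {"angular": [0,0,0],"slide": [0,0,0],"jaw": 0.1}
    - {"angular": [0,0,0],"slide": [0,0,0],"jaw": 0.1}

```text
time_s: 21.25
tool_pos: [0.5387, -0.0498, 0.2765]
tool_rot: [-180.0, 0.0, 165.2]
force: [0.9, 0.3, -3.0]
grip_width: 0.0175
grasp_force: 15.0
```

Run:
```python
from h import *
np.set_printoptions(precision=4,suppress=True)
o=env.get_obs();print(o["tool_pos"],o["tool_rot"],o["qpos"],o["force"],o["joint_velocities"])
i,im=cam("scene");j,jm=cam("side")
save("f.png",np.hstack([cv2.resize(a,(400,500),interpolation=cv2.INTER_CUBIC) for a in (im[120:330,210:378],jm[130:340,210:378])]))
```

```text
[ 0.5387 -0.0498  0.2765] [-179.9779    0.0402  165.2103] [ 48.1858   7.6395 -49.7068  92.5693   5.9031  82.4801  73.1695] [ 0.9013  0.3241 -3.0335] [-0.0577  0.0599  0.0009 -0.0889 -0.0317  0.1341  0.032 ]
```

View pics/f.png

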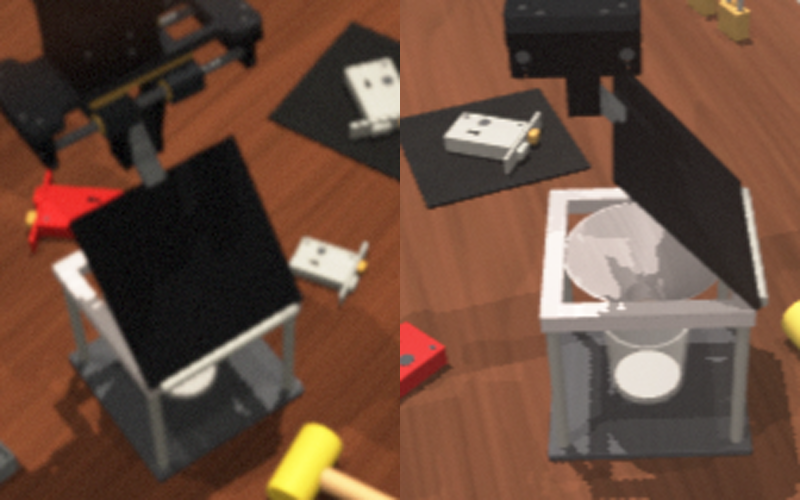

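The lid is held open with the lock flat on the mat. I check the lid angle from the front corners, at scene (308,178) / (240,214.5) and side (303,162) / (301,206).

Run:
```python
from h import *
I=env.camera_info("scene");J=env.camera_info("side")
x=np.array([.967,-.255])
for p,q in(((307.9,178),(303.2,162.3)),((240.2,214.5),(300.7,205.6))):
    P,e=tri(I,p,J,q);u=(np.array([.651,-.080])-P[:2])@x;print(P,e,u,"angle",np.degrees(np.arctan2(P[2]-.15,u)-np.arctan2(.006,.15)))
```

```text
[0.57992858 0.01629662 0.25554723] 0.009226893410995574 0.09328170658626839 angle 46.23942668975174
[ 0.54066505 -0.12494002  0.26176163] 0.002150684295677963 0.09523418861085314 angle 47.274448832410314
```

Kinematics gives 50.0°, from a 156.4 mm chord on a 185 mm radius. The cameras give 48–49° once their known z bias of about -4 mm is allowed for. Both are within 5°, and the hold is steady, so I hand in.

```bash
python3 -c "
from cell import env
print(env.sign_off())"
```

```text
the job is handed in; nothing more can be done
None
```

The job is handed in: the chrome lock lies flat about 4 mm from the mat's centre, seated at about 9 N by the wrist readings, and the lid is held steady by its tab at about 50° (50.0° from the arm's travel, 48–49° from the cameras); the key blanks and the mallet were left alone.

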